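Isolate the electrode grinder and loosen its left-hand wheel nut

ROBOT

A 6-joint arm with a two-finger parallel gripper is mounted at the origin on the work surface. World frame = base frame: x ahead of the robot, y to its left, z up, the work surface at z = 0. Lengths are in mm, angles in rad, forces in N, time in s.
With the tool pointing down it reaches from about 325 to 900 mm from the base axis. Payload 3.5 kg.
Tool frame: the origin (TCP) lies at the very end of the fingers, on their centre line; the grasp point (between the pads) lies 19 mm behind it; z points along the fingers, y is the line along which they close (so a half turn about z gives the same grasp; the last joint's range is limited). The gripper opens to 85 mm and grips with 20 to 120 N. Pads are 22 mm wide; open, the fingers measure 114 mm over their backs; the gripper's body (76 mm by 85 mm) begins 54 mm behind the grasp point. The pads swing forward as they close: fully open they stand 13 mm farther back than shut.
Start: joints at [-1.446, 0.276, -0.026, 1.268, 0, 1.467], TCP at [141.135, -608.854, 231.313] pointing down, gripper open.
Joint ranges: [-3.12, 3.12], [-0.85, 1.88], [-1.08, 1.24], [-1.95, 2.15], [-1.57, 1.53], [-3.14, 3.14]. Speed limits (rad/s): [2.57, 2.57, 3.14, 3.14, 3.14, 3.14].

INTERFACE

Orientations are given as a rotation vector (axis times angle).
In Python, from cell import readout, imaging, ticket gives the robot as it stands. The module is installed in compiled form; this text tells all that it offers.
- The arm moves only by the tool jog_arm, never from a script. Its arguments are lists of equal length, an entry for each row: "dp": the shift along the world's x, y, z in cm, a list of three; "dr": the turn, a rotation vector about the world's x, y, z in rad, a list of three; "grip": the opening in per cent of the stroke, from 0 (shut) to 100 (fully open). In form: {"dp": [[tx, ty, tz], ...], "dr": [[rx, ry, rz], ...], "grip": [grip, ...]}. A call has 1 to 10 rows; each row is the pose to reach, as a shift and turn from the pose commanded when the call began; what a row does not reach only later rows make up. A row lasts 1/8 s, in which the tool goes at most 62.5 mm and 10.7 degrees, less where a joint would pass 70% of its speed; a pose out of reach is approached as far as the arm can. A call with a gripper value outside its range is refused whole. The fingers move at their own pace and stop on an object; the grip force is fixed at half the most. Time passes only in rows, so rows that repeat a pose let the fingers close. It gives the time, the measured TCP pose, the force, the opening and the grip force at its end, in the units of the state.
- readout.observe(): the state, without advancing time (a new reading comes with each control period).
- imaging.grab_frame(name): name is "side" or "top"; returns a dict with "img" (400x640x3 uint8, red, green, blue), "mtx" (3x3 intrinsics, pixels), "D" ([k1, k2, p1, p2, k3] as OpenCV has them; the pictures are not rectified), "R" (3x3) and "t" (3): a world point X has camera coordinates R X + t. Camera axes: x right, y down, z forward; pixel columns grow to the right and rows downward; lengths in mm; the calibration is good to about 2 mm. A picture is of the moment at which its call begins. There is no depth.
- ticket.close_job(): hands the job in; it is judged then, once.
Trained networks look in the newest picture that a camera, given by its name, has taken for a name from the list of things; names that differ only in an ending like _2 or _b are one class to them, and where a whole thing is asked for, a point or a joint stands for the part that bears it (a point fixed in the world has none). Each returns a list of dicts, best first, with "conf" (0 to 1); they miss things now and then, are a little off and sometimes report something else, mostly with a low value. They report only what shows in the picture. A call takes as long as a camera call. They do not tell look-alikes from the thing itself.
- imaging.masks_of(camera, query): "mask" (400x640 bool, what is visible of it) and "rect" ([left, top, right, bottom] in pixels, round what is visible of it).
The state is a dict: "clock": time; "qpos": joint angles; "joint_velocities": joint speeds; "effort": joint torques, N m; "tcp_pos": TCP position; "eef_rot": TCP orientation; "wrist_force": force on the tool from outside, world axes, zero at the start; "torque": the same for the moment, N m; "finger_gap": finger opening in mm; "finger_force": force on a finger pad.
Only numpy, scipy, OpenCV 4.12 (cv2) and the standard library are available. Lean on these libraries where they do the work, as an engineer would, in place of code of your own. Each camera call takes 0.05 s, during which the arm holds its last target. There are 200 camera calls.

TASK

Make the electrode grinder safe for a wheel change: on the green isolator console swing the red safety cover well open, flip the yellow-tipped toggle from up to fully down (off), and shut the cover fully again. Only then crack the grinder's winged brass nut loose; it has a left-hand thread, so turn it clockwise seen from above, by at least 70 degrees, and leave it there. Leave the other things on the bench where they are.

Things in the scene. Friction and masses are not known exactly. Their poses are not given: they have to be found in the camera images.
- console: Green isolator console, fixed, 150 mm wide, 138 mm high. Origin on the bench below its panel's centre; x up-slope, away from the robot, y along its width, z up. The grey panel, 150 x 150 mm, faces -x at a 35 degree slope: up-slope U = (0.819, 0, 0.574), normal N = (-0.574, 0, 0.819) in this frame; its centre is 95 mm above the bench
- cover (a joint): Red cover's hinge angle, rad: 0 shut (it starts so), grows as its lower edge swings up and away from the robot, stop at 2.3. Stiff hinge (about 1.4 N at the knob): stays where it is left. A plate 72 mm wide, 4 mm thick, reaching 90 mm from the hinge; shut, it lies parallel to the panel, 53 mm off it, over the toggle. At 2.2 it stands upright and bars a vertical gripper from the toggle
- cover_hinge (a point): Middle of the cover's hinge axis, which runs along the console's y; 46 mm up-slope of the toggle's pivot and 53 mm off the panel. It sits on two posts 8 mm wide, 34 mm either side of the middle
- cover_knob (a point): Centre of the black barrel knob, a cylinder along the console's y, 18 mm diameter and 18 mm long with flat ends, on an 8 mm stalk, 118 mm from the hinge axis, 28 mm beyond the cover's lower edge. Pinched across its flat ends (along the console's y) it pivots in the pads as the cover swings
- cover_press (a point): Point in the middle of the cover's outer face, 72 mm from the hinge, a good place to press it shut
- toggle (a joint): Toggle angle, rad: 0 up (on), 0.8 fully down-slope, towards the robot (off); up it leans 0.4 up-slope of the panel's normal, down 0.4 down-slope. It starts within 0.06 of up. Takes about 2.5 N at the tip and stays where it is left. With the cover open, reach it tilted, about along the panel's normal
- toggle_tip (a point): Centre of the toggle's yellow tip, a small barrel along the console's y, 14 mm diameter and 14 mm long with flat ends, 36 mm from the pivot, on a 9 mm steel bat; swings in the plane across the console's y
- toggle_pivot (a point): Toggle's pivot at the centre of the panel's face; it turns about the console's y
- grinder: Grey electrode grinder, fixed to the bench, 190 x 170 mm, 85 mm high, with a flat dark grinding wheel 148 mm across on top (its face 103 mm above the bench) that does not turn. Origin at the bench below the wheel's centre, z up
- nut (a joint): Winged nut's angle, rad: 0 fully tight (a stop), grows clockwise seen from above (left-hand thread, loosening), up to 2.6. It starts between 0 and 0.12. Turning takes about 0.22 N m and it stays where it is left
- nut_grip (a point): Grip point of the brass winged nut on the wheel's vertical axis, 142 mm above the bench; x runs along the wing. The wing is a bar 46 mm long, 14 mm wide, 40 mm tall, its top 12 mm above this point and its foot, a 42 mm disc, 26 mm below it
- cup: Small steel cup, 52 mm wide, 70 mm tall; a bystander. Origin at its underside
- can: Blue-labelled can, 54 mm wide, 140 mm tall; a bystander. Origin at its underside
- wrench: Wrench lying on the bench; a bystander. Origin at its underside
- spare: Spare grinding wheel, a dark ring 100 mm across and 14 mm thick; a bystander. Origin at its underside
- elbow: Bent bare steel exhaust pipe, 40 mm thick, lying on the bench; a bystander. Origin at its underside
There are look-alikes about, which are no part of the job. What is shaped like the console but blue is not meant.

How it is judged:
By the outcome, as a careful person would: the job done as asked, in the order asked, and still so for the second after the job is handed in, with the robot touching nothing.
It also fails if it takes over 72 s, if anything falls off the work surface, if the arm or the gripper's body presses on something with over 40 N, if the wrist force passes 120 N, or if a joint passes its speed limit or range.

## Working session

There is one attempt and no reset: what is moved stays moved. The work goes in short steps, Python scripts to look and compute and a tool call to move; the robot and the scene stay as the last step left them, time stands still between calls to the robot, and variables do not carry over. Pictures are saved under pics/ and viewed, at most 10 in all, crops included, and the job is handed in when it is done.

Besides the shell and the picture viewer there is one more tool, called after ">>>" as name(argument=value, ...), one argument or row to a line, values as JSON. jog_arm: Moves the arm, as the interface text tells. Its arguments: {"type":"object","properties":{"dp":{"type":"array"},"dr":{"type":"array"},"grip":{"type":"array"}},"required":["dp","dr","grip"]}

```bash
mkdir -p pics; python3 - <<'E'
from cell import readout, imaging
import cv2,numpy as np
print({k:np.round(v,3).tolist() for k,v in readout.observe().items()})
for n in ("side","top"):
    f=imaging.grab_frame(n)
    cv2.imwrite(f"pics/{n}0.png",f["img"][:,:,::-1])
    print(n,f["mtx"].tolist(),f["D"],np.round(f["R"],4).tolist(),np.round(f["t"],1), "cam",np.round(-f["R"].T@f["t"]))
    for q in ("console","cover","cover_knob","toggle","grinder","nut","cup","can","wrench","spare","elbow"):
        print(q,[(round(d["conf"],2),[int(x) for x in d["rect"]]) for d in imaging.masks_of(n,q)])
E
```

```text
{'clock': 0.0, 'qpos': [-1.446, 0.277, -0.028, 1.268, 0.0, 1.467], 'joint_velocities': [0.002, 0.001, 0.001, 0.003, -0.001, 0.0], 'effort': [-0.001, -44.551, 29.52, 0.017, -0.0, -0.0], 'tcp_pos': [141.041, -608.066, 230.158], 'eef_rot': [-3.119, -0.357, -0.0], 'wrist_force': [-0.031, -0.552, -0.158], 'torque': [-0.015, -0.069, -0.006], 'finger_force': 0.0, 'finger_gap': 85.69}
side [[414.5592524508709, 0.0, 329.3110879361866], [0.0, 414.5592524508709, 196.6621025305668], [0.0, 0.0, 1.0]] [-0.01679339  0.          0.          0.          0.        ] [[-0.9945, -0.1045, -0.0032], [-0.0678, 0.6675, -0.7415], [0.0797, -0.7372, -0.6709]] [ 535.1  195.5 1063.3] cam [461. 709. 860.]
console [(0.96, [368, 89, 427, 158]), (0.95, [278, 154, 347, 228])]
cover [(0.75, [308, 157, 351, 178]), (0.75, [400, 95, 426, 116])]
cover_knob [(0.62, [311, 156, 344, 183]), (0.57, [403, 98, 428, 118]), (0.44, [266, 268, 288, 290])]
toggle []
grinder [(0.87, [224, 256, 328, 348])]
nut [(0.79, [263, 266, 287, 289])]
cup [(0.66, [317, 226, 336, 257])]
can [(0.64, [223, 197, 254, 249])]
wrench [(0.82, [346, 253, 
[... 284 characters left out ...]
      ] [[0.007, -1.0, -0.006], [-0.9918, -0.0062, -0.1279], [0.1279, 0.0068, -0.9918]] [-148.4  558.  1714.5] cam [ 335. -157. 1771.]
console [(0.81, [407, 225, 466, 286]), (0.68, [300, 148, 353, 211])]
cover [(0.86, [319, 178, 341, 209]), (0.73, [439, 255, 458, 291]), (0.29, [330, 266, 384, 292])]
cover_knob [(0.89, [316, 176, 343, 212]), (0.82, [437, 253, 459, 290])]
toggle []
grinder [(0.83, [197, 142, 251, 203]), (0.37, [269, 224, 279, 268])]
nut [(0.67, [217, 163, 226, 178])]
cup [(0.57, [271, 191, 285, 208]), (0.35, [199, 142, 252, 205])]
can [(0.86, [273, 123, 289, 146])]
wrench [(0.77, [267, 224, 279, 269])]
spare []
elbow [(0.93, [329, 265, 384, 293]), (0.72, [320, 176, 343, 209])]
```

View pics/side0.png

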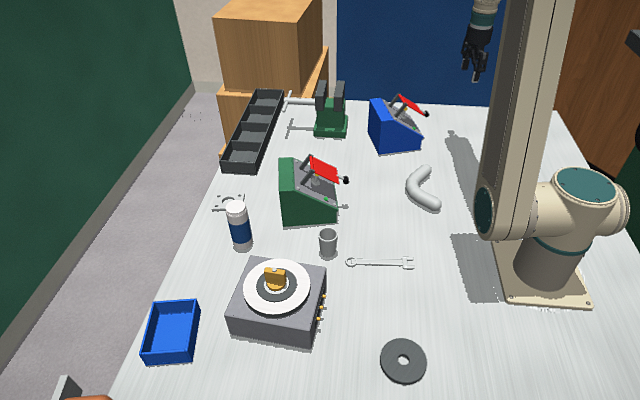

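View pics/top0.png

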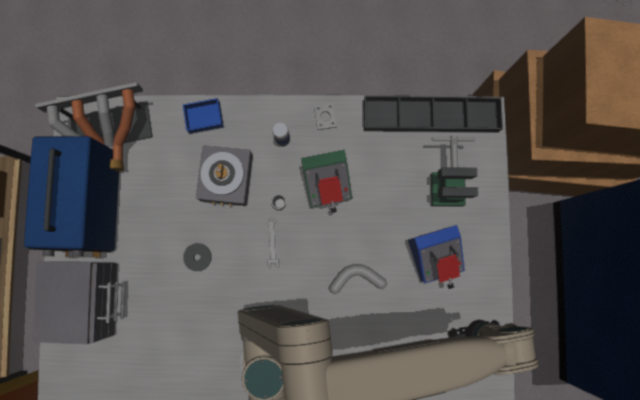

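The green console is at top (327,180) and side (312,190), with its black knob at top (332,211) and side (346,181). The nut is at top (222,171) and side (275,278). The blue console at top (437,255) is the look-alike.

```bash
cat > h.py <<'E'
import cv2,numpy as np
from cell import readout, imaging
from scipy.optimize import minimize
def grab():
    return {n:imaging.grab_frame(n) for n in ("side","top")}
def proj(f,P):
    rv,_=cv2.Rodrigues(f["R"])
    return cv2.projectPoints(np.array(P,float).reshape(-1,3),rv,f["t"],f["mtx"],np.array(f["D"]))[0].reshape(-1,2)
U=np.array([.819,0,.574]);N=np.array([-.574,0,.819]);Y=np.array([0,1.,0])
def world(p,P):  # p=x,y,yaw
    c,s=np.cos(p[2]),np.sin(p[2]); P=np.atleast_2d(P)
    return np.c_[p[0]+c*P[:,0]-s*P[:,1],p[1]+s*P[:,0]+c*P[:,1],P[:,2]]
piv=np.array([0,0,95.]); hinge=piv+46*U+53*N
def covdir(a): # from hinge toward edge, at angle a
    return -np.cos(a)*U+np.sin(a)*N
def plate(a):
    d=covdir(a); n=np.cross(d,Y)
    return np.array([hinge+l*d+w*Y+t*n for l in (0,90) for w in (-36,36) for t in (-2,2)])
def knob(a): return hinge+118*covdir(a)
def box(cx,cy,x,y,z0,z1): return np.array([[a*x/2,b*y/2,c] for a in (-1,1) for b in (-1,1) for c in (z0,z1)])
def sil(f,P,roi,S=6):
    x0,y0,x1,y1=roi
    m=np.zeros(((y1-y0)*S,(x1-x0)*S),np.uint8)
    for q in P:
        h=cv2.convexHull(((proj(f,q)+.5-[x0,y0])*S).astype(np.float32))
        cv2.fillConvexPoly(m,np.round(h).astype(np.int32),255)
    return cv2.resize(m,(x1-x0,y1-y0),interpolation=cv2.INTER_AREA)/255.
E
python3 - <<'E'
from h import *
fr=grab()
def crop(n,r,w,h):
    x0,y0,x1,y1=r; return cv2.resize(fr[n]["img"][y0:y1,x0:x1,::-1],(w,h),interpolation=cv2.INTER_CUBIC)
a=np.vstack([np.hstack([crop("side",(270,145,360,235),300,300),crop("top",(290,140,360,220),262,300),]),
 np.hstack([crop("side",(250,250,310,310),281,280),crop("top",(190,140,255,205),281,280)])])
cv2.imwrite("pics/crops.png",a)
np.save("/tmp/fr.npy",fr,allow_pickle=True)
E
```

```text
(no output)
```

View pics/crops.png

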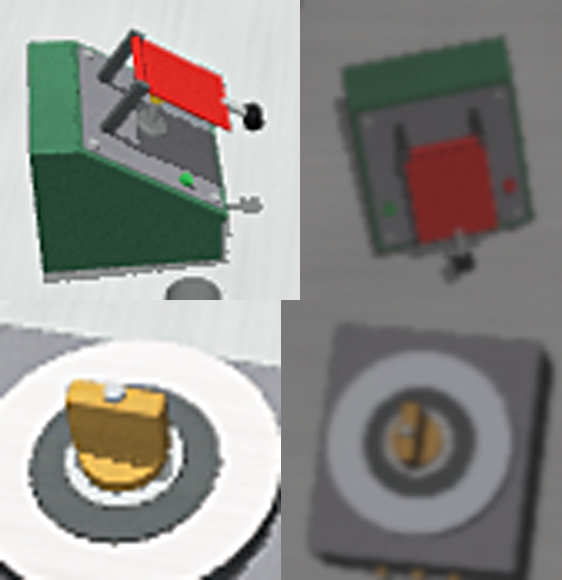

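The crops show the green console's red cover shut with its knob towards the robot. The brass wing is near radial to the robot (slightly skewed) and clear of obstacles. Next I fit both poses by silhouette.

```bash
cat >> h.py <<'E'
def redness(im):
    im=im.astype(float); return np.clip((im[...,0]-np.maximum(im[...,1],im[...,2]))/ (0.6*im[...,0]+1),0,1)
def goldness(im):
    im=im.astype(float); return np.clip((im[...,0]-im[...,2])/(0.55*im[...,0]+1),0,1)
def fit(frs,shape,col,rois,p0,d):
    tg={n:(col(frs[n]["img"][r[1]:r[3],r[0]:r[2]])>.5).astype(float) for n,r in rois.items()}
    def cost(p):
        c=0
        for n,r in rois.items():
            s=sil(frs[n],shape(p),r); t=tg[n]
            c+=np.abs(s-t).sum()/t.sum()
        return c
    best=None
    for dy in (-1,0,1):
        q=np.array(p0,float); q[2]+=dy*d[2]
        sx=np.vstack([q]+[q+np.eye(len(q))[i]*d[i] for i in range(len(q))])
        r=minimize(cost,q,method="Nelder-Mead",options=dict(initial_simplex=sx,xatol=.02,fatol=1e-4))
        if best is None or r.fun<best.fun: best=r
    return best
E
python3 - <<'E'
from h import *
fr=np.load("/tmp/fr.npy",allow_pickle=True).item()
def bp(f,uv,z):
    x=cv2.undistortPoints(np.array([[uv]],float),f["mtx"],np.array(f["D"]))[0,0]
    d=f["R"].T@np.r_[x,1]; c=-f["R"].T@f["t"]; return c+d*(z-c[2])/d[2]
g=bp(fr["top"],(330,191),140); n0=bp(fr["top"],(222,171),142); print("guess",g,n0)
cs=lambda p:[world(p,plate(0))]
rs={"side":(300,145,346,190),"top":(312,165,346,208)}
for rr in (rs,{"side":rs["side"]},{"top":rs["top"]}):
    b=fit(fr,cs,redness,rr,[g[0]+30,g[1],.1],[15,15,.3]); print("console",b.x,b.fun)
    if len(rr)==2: print("knob",world(b.x,knob(0)), {n:proj(fr[n],world(b.x,knob(0))) for n in fr})
th=np.linspace(0,6.28,30)
disc=np.array([[21*np.cos(t),21*np.sin(t),z] for t in th for z in (104,116)])
ns=lambda p:[world(p,box(0,0,46,14,114,154)),world(p,disc)]
rs={"side":(255,258,297,298),"top":(208,157,236,185)}
for rr in (rs,{"side":rs["side"]},{"top":rs["top"]}):
    b=fit(fr,ns,goldness,rr,[n0[0],n0[1],.2],[8,8,.4]); print("nut",b.x,b.fun)
E
```

```text
guess [ 570.59193859 -195.97263732  140.        ] [635.68674451 164.87599507 142.        ]
console [ 6.02693180e+02 -1.88497431e+02  2.32274188e-01] 0.1721732818839411
knob [[ 515.70371102 -209.07422553   97.079     ]] {'side': array([[344.50142918, 178.94202953]]), 'top': array([[333.51096422, 208.89243298]])}
console [ 6.02880635e+02 -1.88368865e+02  2.50672924e-01] 0.08800327555616214
console [ 6.03387760e+02 -1.88789803e+02  2.10985370e-01] 0.078657616892911
nut [ 6.38275922e+02  1.74507740e+02 -1.85469801e-01] 0.5663623320725185
nut [ 6.37927590e+02  1.74322378e+02 -2.96130480e-01] 0.1787661406025825
nut [6.38002412e+02 1.74343258e+02 4.61712955e-02] 0.3662388591800357
```

```bash
cat >> h.py <<'E'
from scipy.optimize import least_squares
def tri(frs,uv):
    f=lambda X:np.concatenate([proj(frs[n],X)[0]-uv[n] for n in uv])
    r=least_squares(f,[580,-100,100]); return r.x,r.fun
E
python3 - <<'E'
from h import *
fr=np.load("/tmp/fr.npy",allow_pickle=True).item()
uv={}
for n,(x,y),k in (("side",(345,180),6),("top",(333,209),5)):
    im=fr[n]["img"][y-k:y+k+1,x-k:x+k+1].max(2).astype(float)
    w=np.clip(70-im,0,None); print(n,np.round(im[::2,::2])); g=np.mgrid[-k:k+1,-k:k+1]; uv[n]=np.array([x+(g[1]*w).sum()/w.sum(),y+(g[0]*w).sum()/w.sum()])
print("knob",uv,tri(fr,uv)); 
print("spout",tri(fr,{"side":np.array([345,206]),"top":np.array([329.,213])}))
p=[603,-188.6,.231]
print("pred",world(p,knob(0)))
ns0=None
th=np.linspace(0,6.28,30)
disc=np.array([[21*np.cos(t),21*np.sin(t),z] for t in th for z in (104,116)])
ns=lambda p:[world(p,box(0,0,46,14,114,154)),world(p,disc)]
rs={"side":(255,258,297,298),"top":(208,157,236,185)}
for thr in (.3,.5,.7):
  for rr in (rs,{"side":rs["side"]},{"top":rs["top"]}):
    b=fit(fr,ns,lambda im:goldness(im)-thr+.5,rr,[638,174,-.2],[8,8,.4]); print("nut",thr,b.x,b.fun)
a=lambda n,uvz:0
E
```

```text
side [[232. 227. 228. 235. 227. 224. 220.]
 [202. 214. 130.  67. 148. 229. 223.]
 [144. 130. 192.  31.  28. 240. 224.]
 [253. 238.  19.  22.   8. 249. 225.]
 [189. 234.  98.  12.   0. 186. 226.]
 [182. 228. 233. 167. 237. 230. 226.]
 [225. 225. 226. 226. 224. 224. 226.]]
top [[ 86.  77.  94.  88.  82. 107.]
 [ 84.  85.  94.  92. 111. 123.]
 [ 99.  73.  60.  51.  98. 122.]
 [111.  74.  39.  38.  77. 121.]
 [ 89.  77.  58.  80. 108. 123.]
 [102.  85. 100. 123. 124. 124.]]
knob {'side': array([345.36872964, 180.37654723]), 'top': array([332.95505618, 209.77977528])} (array([ 513.01622332, -207.30996929,   93.4014557 ]), array([-0.01161469, -0.00197588, -0.00053163,  0.01385735]))
spout (array([ 511.11089602, -195.96185931,    2.62429233]), array([ 0.01601387,  0.00272316,  0.00087449, -0.01927716]))
pred [[ 515.98438338 -209.06593666   97.079     ]]
nut 0.3 [ 6.38601435e+02  1.74997432e+02 -1.78349044e-02] 0.2967008656194069
nut 0.3 [ 6.38036437e+02  1.74517980e+02 -2.32313703e-01] 0.15715150668343345
nut 0.3 [ 6.38769091e+02  1.75000283e+02 -1.79386576e-02] 0.1084033613445378
nut 0.5 [ 6.38252296e+02  1.74528185e+02 -1.41821560e-01] 0.5728872657710534
nut 0.5 [ 6.38349564e+02  1.73871161e+02 -2.98734592e-01] 0.17768531802965087
nut 0.5 [6.38281052e+02 1.74050960e+02 9.09225900e-02] 0.36595365418894826
nut 0.7 [6.39160141e+02 1.74013891e+02 1.15048888e-01] 0.8914226378607106
nut 0.7 [ 6.38529001e+02  1.73368055e+02 -3.43098125e-01] 0.19876835156173026
nut 0.7 [6.39742309e+02 1.74808546e+02 1.14597505e-01] 0.6428786899375134
```

>>> jog_arm(
  dp=[
    [0,3,5],
    [6,9,7],
    [11,14,7],
    [16,19,7],
    [21,24,7],
    [26,29,7],
    [31,34,7],
    [37.3,40.1,7],
    [37.3,40.1,2],
    [37.3,40.1,0],
  ],
  dr=[
    [0,0,0],
    [0,0,0],
    [0,0,0],
    [0,0,0],
    [0,0,0],
    [0,0,0],
    [0,0,0],
    [0,0,0],
    [0,0,0],
    [0,0,0],
  ],
  grip=[70,70,70,70,70,70,70,70,70,70],
)

```text
clock: 2.55
tcp_pos: [516.9, -206.5, 232.1]
eef_rot: [3.118, 0.36, 0.006]
wrist_force: [-0.5, -0.9, -0.7]
finger_gap: 59.8
finger_force: 0.0
```

>>> jog_arm(
  dp=[
    [0,0,-5],
    [0,0,-9],
    [0,0,-12],
    [0,0,-14],
    [0,0,-15.2],
    [0,0,-15.2],
    [0,0,-15.2],
  ],
  dr=[
    [0,0,0],
    [0,0,0],
    [0,0,0],
    [0,0,0],
    [0,0,0],
    [0,0,0],
    [0,0,0],
  ],
  grip=[60,60,60,60,60,60,60],
)

```text
clock: 3.42
tcp_pos: [515.0, -208.3, 80.3]
eef_rot: [3.12, 0.357, 0.002]
wrist_force: [1.1, -1.2, 0.3]
finger_gap: 51.6
finger_force: 0.0
```

```bash
python3 - <<'E'
from h import *
fr=grab()
im=np.hstack([cv2.resize(fr[n]["img"][y0:y1,x0:x1,::-1],(390,390),interpolation=cv2.INTER_CUBIC) for n,(x0,y0,x1,y1) in (("side",(280,120,380,220)),("top",(285,160,365,240)))])
cv2.imwrite("pics/grasp1.png",im)
print(np.round(readout.observe()["tcp_pos"],1),np.round(readout.observe()["qpos"],2))
E
```

```text
[ 515.1 -208.4   80.5] [-0.5   0.28 -0.37  0.92 -0.    2.41]
```

View pics/grasp1.png

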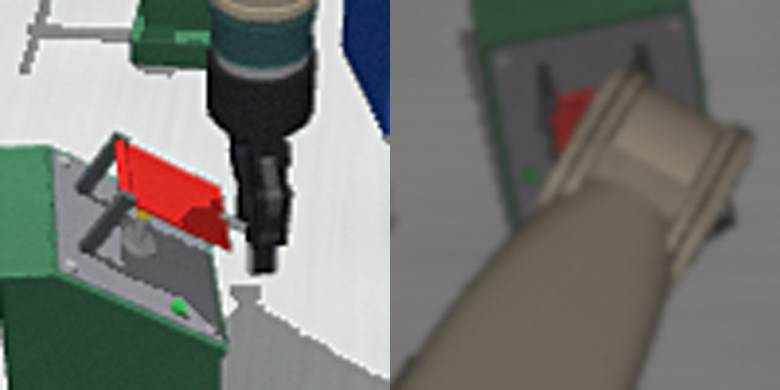

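The side crop shows the fingers straddling the knob at its stalk (about 255,225 in the crop). I close the gripper now.

>>> jog_arm(
  dp=[
    [0,0,0],
    [0,0,0],
    [0,0,0],
    [0,0,0],
    [0,0,0],
  ],
  dr=[
    [0,0,0],
    [0,0,0],
    [0,0,0],
    [0,0,0],
    [0,0,0],
  ],
  grip=[10,10,10,10,10],
)

```text
clock: 4.15
tcp_pos: [514.3, -207.4, 80.0]
eef_rot: [-3.12, -0.357, -0.001]
wrist_force: [-0.7, 3.0, 5.3]
finger_gap: 16.8
finger_force: 58.7
```

```bash
python3 - <<'E'
from h import *
o=readout.observe();print(o["finger_gap"],o["finger_force"],o["wrist_force"])
p=[603,-188.6,.231]
K0=world(p,knob(0))[0]
for a in np.arange(.15,2.21,.15): print(round(a,2),np.round((world(p,knob(a))[0]-K0)/10,1).tolist())
E
```

```text
16.76073310640824 58.7010794878006 [-0.65745245  2.99605321  5.3146922 ]
0.15 [-0.9, -0.2, 1.5]
0.3 [-1.5, -0.4, 3.2]
0.45 [-1.9, -0.5, 4.9]
0.6 [-2.1, -0.5, 6.6]
0.75 [-2.0, -0.5, 8.4]
0.9 [-1.6, -0.4, 10.1]
1.05 [-1.0, -0.2, 11.8]
1.2 [-0.1, -0.0, 13.3]
1.35 [0.9, 0.2, 14.7]
1.5 [2.2, 0.5, 15.9]
1.65 [3.6, 0.8, 16.9]
1.8 [5.1, 1.2, 17.7]
1.95 [6.8, 1.6, 18.3]
2.1 [8.5, 2.0, 18.5]
```

>>> jog_arm(
  dp=[
    [-0.9,-0.2,1.5],
    [-1.5,-0.4,3.2],
    [-1.9,-0.5,4.9],
    [-2.1,-0.5,6.6],
    [-2.0,-0.5,8.4],
    [-1.6,-0.4,10.1],
    [-1.0,-0.2,11.8],
    [-0.1,0,13.3],
  ],
  dr=[
    [0,0,0],
    [0,0,0],
    [0,0,0],
    [0,0,0],
    [0,0,0],
    [0,0,0],
    [0,0,0],
    [0,0,0],
  ],
  grip=[10,10,10,10,10,10,10,10],
)

```text
clock: 5.15
tcp_pos: [511.8, -207.8, 212.3]
eef_rot: [-3.121, -0.356, 0.007]
wrist_force: [-0.2, -0.0, -6.6]
finger_gap: 16.7
finger_force: 58.6
```

>>> jog_arm(
  dp=[
    [1.0,0.2,1.4],
    [2.3,0.5,2.6],
    [3.7,0.8,3.6],
    [5.2,1.2,4.4],
    [6.9,1.6,5.0],
    [8.6,2.0,5.2],
    [8.6,2.0,5.2],
  ],
  dr=[
    [0,0,0],
    [0,0,0],
    [0,0,0],
    [0,0,0],
    [0,0,0],
    [0,0,0],
    [0,0,0],
  ],
  grip=[10,10,10,10,10,10,10],
)

```text
clock: 6.02
tcp_pos: [600.1, -189.3, 265.8]
eef_rot: [3.117, 0.357, 0.0]
wrist_force: [-1.4, -3.6, 0.1]
finger_gap: 16.1
finger_force: 58.6
```

```bash
python3 - <<'E'
from h import *
p=[603,-188.6,.231]
c=np.array([600.1,-188.3,264.9])  # commanded ~
c=np.array([514.1,-207.9,79.3])+10*np.array([8.5,2.0,18.5]); print("cmd",c)
for ang in (.4,0.2,0,-.2,-.4):
    g=piv+36*(np.cos(ang)*N+np.sin(ang)*U)
    for off in (120,-16) : print(ang,off,np.round(world(p,g+off*N)[0],1),"rel cm",np.round((world(p,g+off*N)[0]-c)/10,2))
E
```

```text
cmd [ 599.1 -187.9  264.3]
0.4 120 [ 528.6 -206.1  228.5] rel cm [-7.05 -1.82 -3.58]
0.4 -16 [ 604.6 -188.2  117.1] rel cm [  0.55  -0.03 -14.72]
0.2 120 [ 521.9 -207.7  226.3] rel cm [-7.72 -1.98 -3.8 ]
0.2 -16 [ 597.9 -189.8  114.9] rel cm [ -0.12  -0.19 -14.94]
0 120 [ 515.8 -209.1  222.8] rel cm [-8.33 -2.12 -4.15]
0 -16 [ 591.8 -191.2  111.4] rel cm [ -0.73  -0.33 -15.29]
-0.2 120 [ 510.5 -210.3  218.1] rel cm [-8.86 -2.24 -4.62]
-0.2 -16 [ 586.5 -192.5  106.7] rel cm [ -1.26  -0.46 -15.76]
-0.4 120 [ 506.2 -211.4  212.4] rel cm [-9.29 -2.35 -5.19]
-0.4 -16 [ 582.2 -193.5  101. ] rel cm [ -1.69  -0.56 -16.33]
```

>>> jog_arm(
  dp=[
    [0,0,0],
    [0,0,0],
    [0,0,2],
    [0,0,5],
    [-5,-1.2,6],
    [-9,-2.1,6],
  ],
  dr=[
    [0,0,0],
    [0,0,0],
    [0,0,0],
    [0,0,0],
    [0,0,0],
    [0.035,-0.15,0],
  ],
  grip=[60,60,60,60,60,60],
)

```text
clock: 6.78
tcp_pos: [511.2, -209.5, 326.1]
eef_rot: [-3.095, -0.359, -0.25]
wrist_force: [-1.0, -2.3, 1.5]
finger_gap: 51.1
finger_force: 0.0
```

>>> jog_arm(
  dp=[
    [-1,0,-2],
    [-1,0,-4],
    [0,0,-6],
    [1.95,0.3,-9.6],
    [1.95,0.3,-9.6],
  ],
  dr=[
    [0.035,-0.15,0],
    [0.07,-0.3,0],
    [0.105,-0.445,0],
    [0.105,-0.445,0],
    [0.105,-0.445,0],
  ],
  grip=[50,50,50,50,50],
)

```text
clock: 7.4
tcp_pos: [526.7, -203.9, 225.2]
eef_rot: [-2.909, -0.331, -0.912]
wrist_force: [-0.2, -0.4, -0.1]
finger_gap: 42.6
finger_force: 0.0
```

```bash
python3 - <<'E'
from h import *
fr=grab()
p=[603,-188.6,.231]
im=fr["side"]["img"][130:210,280:380].astype(int)
y=(im[...,0]>130)&(im[...,1]>100)&(im[...,2]<90); v,u=np.nonzero(y)
print("yellow",len(u),u.mean()+280 if len(u) else 0,v.mean()+130 if len(u) else 0)
g=piv+36*(np.cos(.4)*N+np.sin(.4)*U)
print("pred tip",proj(fr["side"],world(p,g)))
rs={"side":(295,110,365,190)}
b=min((fit(fr,lambda q:[world(p,plate(q[0]))],redness,rs,[a0,0,0],[.1,.1,.1]) for a0 in (1.9,2.1)),key=lambda r:r.fun); print("cover angle",b.x[0],b.fun)
o=readout.observe(); from scipy.spatial.transform import Rotation as R
M=R.from_rotvec(o["eef_rot"]).as_matrix(); print(np.round(o["tcp_pos"],1),np.round(M,3).tolist(), "want z",world([0,0,.231],-N))
cv2.imwrite("pics/tog.png",np.hstack([cv2.resize(fr[n]["img"][y0:y1,x0:x1,::-1],(390,390),interpolation=cv2.INTER_CUBIC) for n,(x0,y0,x1,y1) in (("side",(280,110,380,210)),("top",(285,140,365,220)))]))
E
```

```text
yellow 27 316.9259259259259 172.5925925925926
pred tip [[315.83105078 172.26831301]]
cover angle 2.0006188914609053 0.39136420525657073
[ 528.8 -205.8  229.2] [[0.797, 0.227, 0.559], [0.185, -0.974, 0.132], [0.575, -0.001, -0.818]] want z [[ 0.55875337  0.13141792 -0.819     ]]
```

View pics/tog.png

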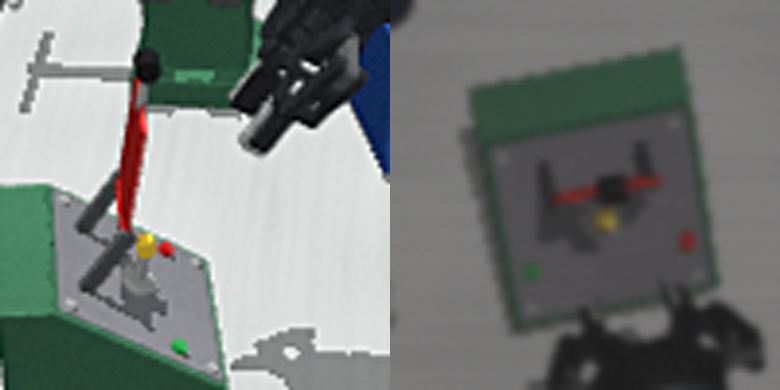

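The cover stands open at about 2.05 rad. The yellow tip is at side (317,172.5), within 1 px of the prediction. I descend along the panel normal and pinch it.

>>> jog_arm(
  dp=[
    [2,0.5,-3],
    [4,0.95,-6],
    [5.5,1.3,-8.3],
    [6.7,1.6,-10],
    [7.45,1.75,-11.2],
    [7.45,1.75,-11.2],
    [7.45,1.75,-11.2],
    [7.45,1.75,-11.2],
    [7.45,1.75,-11.2],
  ],
  dr=[
    [0,0,0],
    [0,0,0],
    [0,0,0],
    [0,0,0],
    [0,0,0],
    [0,0,0],
    [0,0,0],
    [0,0,0],
    [0,0,0],
  ],
  grip=[50,50,50,50,50,50,5,5,5],
)

```text
clock: 8.62
tcp_pos: [603.5, -188.6, 117.8]
eef_rot: [-2.911, -0.333, -0.921]
wrist_force: [-4.2, 0.5, 6.7]
finger_gap: 12.3
finger_force: 58.8
```

>>> jog_arm(
  dp=[
    [-0.67,-0.16,-0.22],
    [-1.28,-0.3,-0.57],
    [-1.81,-0.42,-1.04],
    [-2.24,-0.53,-1.61],
    [-2.4,-0.57,-1.85],
    [-2.4,-0.57,-1.85],
  ],
  dr=[
    [0,0,0],
    [0,0,0],
    [0,0,0],
    [0,0,0],
    [0,0,0],
    [0,0,0],
  ],
  grip=[5,5,5,5,5,5],
)

```text
clock: 9.38
tcp_pos: [584.1, -193.1, 104.8]
eef_rot: [-2.901, -0.341, -0.941]
wrist_force: [-6.7, 8.3, 21.7]
finger_gap: 12.2
finger_force: 58.8
```

>>> jog_arm(
  dp=[
    [-0.2,-0.05,-0.1],
    [-0.2,-0.05,-0.1],
    [-0.2,-0.05,-0.1],
    [0,0,0],
    [0,0,0],
    [-2,-0.5,3],
    [-5,-1.2,7.3],
    [-8,-1.9,11.7],
    [-11,-2.6,14],
  ],
  dr=[
    [0,0,0],
    [0,0,0],
    [0,0,0],
    [0,0,0],
    [0,0,0],
    [0,0,0],
    [0,0,0],
    [0,0,0],
    [0,0,0],
  ],
  grip=[5,5,5,50,50,50,50,50,50],
)

```text
clock: 10.5
tcp_pos: [468.6, -221.2, 240.0]
eef_rot: [-2.914, -0.334, -0.921]
wrist_force: [0.0, -1.1, 0.7]
finger_gap: 42.7
finger_force: 0.0
```

```bash
python3 - <<'E'
from h import *
fr=grab()
p=[603,-188.6,.231]
im=fr["side"]["img"][130:210,280:380].astype(int)
y=(im[...,0]>130)&(im[...,1]>100)&(im[...,2]<90); v,u=np.nonzero(y)
print("yellow",len(u),u.mean()+280,v.mean()+130)
for a in (0,-.2,-.3,-.4):
  g=piv+36*(np.cos(a)*N+np.sin(a)*U); print("pred tip",a,proj(fr["side"],world(p,g)))
for a in (1.9,2,2.05,2.1,2.2): print(a,proj(fr["side"],world(p,knob(a))),proj(fr["top"],world(p,knob(a))))
uv={}
for n,(x,y),k in (("side",(318,127),6),("top",(331,178),7)):
    im=fr[n]["img"][y-k:y+k+1,x-k:x+k+1].max(2).astype(float)
    w=np.clip(45-im,0,None); g=np.mgrid[-k:k+1,-k:k+1]; uv[n]=np.array([x+(g[1]*w).sum()/w.sum(),y+(g[0]*w).sum()/w.sum()])
print("knob",uv,tri(fr,uv),[ (a,world(p,knob(a))) for a in (2,2.1)])
o=readout.observe();print(o["tcp_pos"])
cv2.imwrite("pics/tog2.png",np.hstack([cv2.resize(fr[n]["img"][y0:y1,x0:x1,::-1],(390,390),interpolation=cv2.INTER_CUBIC) for n,(x0,y0,x1,y1) in (("side",(280,110,380,210)),("top",(285,140,365,220)))]))
E
```

```text
yellow 26 322.34615384615387 174.5769230769231
pred tip 0 [[320.50925789 173.47329812]]
pred tip -0.2 [[322.45205142 174.60844725]]
pred tip -0.3 [[323.28802738 175.28956241]]
pred tip -0.4 [[324.02252292 176.03674662]]
1.9 [[321.3763804  126.79338737]] [[330.62505156 182.06790243]]
2 [[316.91339766 126.2105882 ]] [[329.79225502 178.28525924]]
2.05 [[314.64355741 126.06523665]] [[329.36547965 176.38870685]]
2.1 [[312.357217   126.01837649]] [[328.93353521 174.49648411]]
2.2 [[307.76281684 126.22140821]] [[328.05950207 170.7483779 ]]
knob {'side': array([317.21198668, 127.12652608]), 'top': array([330.07106599, 178.7715736 ])} (array([ 588.53338033, -192.7579334 ,  277.54746713]), array([ 0.0554534 ,  0.00952369, -0.00174066, -0.0665876 ])) [(2, array([[ 589.25576631, -191.83262222,  280.87377946]])), (2.1, array([[ 600.6388683 , -189.15533448,  282.42751597]]))]
[ 468.34679221 -222.22585818  240.50874152]
```

View pics/tog2.png

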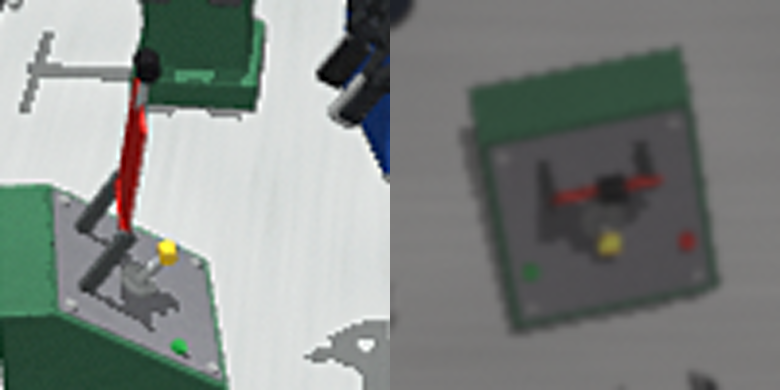

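```bash
python3 - <<'E'
from h import *
fr=grab()
p=[603,-188.6,.231]
th=np.linspace(0,6.28,24)
def tip(p,a):
    c=piv+36*(np.cos(a)*N+np.sin(a)*U)
    return [world(p,np.array([c+7*np.cos(t)*U+7*np.sin(t)*N+w*Y for t in th for w in (-7,7)]))]
def yel(im):
    im=im.astype(float); m=np.minimum(im[...,0],im[...,1]); return np.clip((m-im[...,2])/(.6*im.max(2)+1),0,1)
for n,r in (("side",(310,160,335,188)),("top",(316,175,342,204))):
    t=yel(fr[n]["img"][r[1]:r[3],r[0]:r[2]]); y=(t>.5)*1.; v,u=np.nonzero(y); print(n,len(u),u.mean()+r[0],v.mean()+r[1],"w",np.ptp(u)+1,np.ptp(v)+1)
    for a in (.4,.2,0,-.1,-.2,-.3,-.4,-.5):
        s=sil(fr[n],tip(p,a),r); g=np.mgrid[r[1]:r[3],r[0]:r[2]]; print(a,np.round([(g[1]*s).sum()/s.sum(),(g[0]*s).sum()/s.sum(),s.sum(),np.abs(s-y).sum()],2))
for q in (piv,hinge): print(proj(fr["side"],world(p,q)),proj(fr["top"],world(p,q)))
c={"side":(75,75*0),"top":0}
# panel corners for pose check
cor=[piv+a*U+b*Y for a in (75,-75) for b in (75,-75)]
print("corners",np.round(proj(fr["side"],world(p,cor)),1).tolist(),np.round(proj(fr["top"],world(p,cor)),1).tolist())
E
```

```text
side 28 322.39285714285717 174.35714285714286 w 6 7
0.4 [315.9  172.39  32.25  60.25]
0.2 [318.39 172.77  31.91  51.91]
0 [320.58 173.58  32.24  26.08]
-0.1 [321.6  174.11  32.17  11.89]
-0.2 [322.55 174.68  31.66   7.28]
-0.3 [323.38 175.38  31.94  18.22]
-0.4 [324.1  176.14  31.97  30.13]
-0.5 [324.74 176.95  31.61  39.99]
top 16 329.5 189.5 w 4 4
0.4 [328.34 184.03  19.92  35.92]
0.2 [328.8  186.12  19.71  30.22]
0 [329.22 188.13  19.6   13.33]
-0.1 [329.37 189.04  19.58   5.91]
-0.2 [329.53 189.88  19.72   5.49]
-0.3 [329.68 190.66  19.11  11.44]
-0.4 [329.77 191.38  19.67  17.39]
-0.5 [329.88 192.04  19.53  22.75]
[[313.51382902 182.08739532]] [[327.5421219  183.46420495]]
[[310.15724126 162.87403816]] [[327.4609869  177.96645622]]
corners [[292.7, 189.7], [289.6, 156.1], [338.3, 209.0], [331.4, 175.5]] [[301.7, 168.7], [345.5, 158.8], [310.3, 207.2], [352.2, 197.6]]
```

>>> jog_arm(
  dp=[
    [3,0.7,-2.5],
    [6.5,1.5,-5.4],
    [8.5,2,-8.3],
    [10.3,2.4,-11],
    [11.5,2.7,-12.8],
    [11.5,2.7,-12.8],
    [11.5,2.7,-12.8],
    [11.5,2.7,-12.8],
    [11.5,2.7,-12.8],
  ],
  dr=[
    [0,0,0],
    [0,0,0],
    [0,0,0],
    [0,0,0],
    [0,0,0],
    [0,0,0],
    [0,0,0],
    [0,0,0],
    [0,0,0],
  ],
  grip=[50,50,50,50,50,5,5,5,5],
)

```text
clock: 11.82
tcp_pos: [583.4, -192.7, 108.3]
eef_rot: [-2.912, -0.332, -0.915]
wrist_force: [12.7, 0.8, -16.0]
finger_gap: 12.3
finger_force: 58.4
```

>>> jog_arm(
  dp=[
    [-0.4,-0.1,-0.3],
    [-0.6,-0.14,-0.6],
    [-0.82,-0.19,-0.9],
    [-1.15,-0.27,-1.1],
    [-1.15,-0.27,-1.1],
    [-1.15,-0.27,-1.1],
  ],
  dr=[
    [0,0,0],
    [0,0,0],
    [0,0,0],
    [0,0,0],
    [0,0,0],
    [0,0,0],
  ],
  grip=[5,5,5,5,5,5],
)

```text
clock: 12.58
tcp_pos: [578.5, -194.2, 104.0]
eef_rot: [-2.9, -0.343, -0.94]
wrist_force: [20.2, 8.2, -6.0]
finger_gap: 12.1
finger_force: 58.7
```

>>> jog_arm(
  dp=[
    [0,0,0],
    [0,0,0],
    [0,0,0],
    [-2,-0.5,3],
    [-5,-1.2,7.3],
    [-8,-1.9,11.7],
    [-10,-2.4,15],
  ],
  dr=[
    [0,0,0],
    [0,0,0],
    [0,0,0],
    [0,0,0],
    [0,0,0],
    [0,0,0],
    [0,0,0],
  ],
  grip=[50,50,50,50,50,50,50],
)

```text
clock: 13.45
tcp_pos: [471.5, -220.4, 250.9]
eef_rot: [-2.913, -0.332, -0.92]
wrist_force: [0.9, -1.0, 0.5]
finger_gap: 42.7
finger_force: 0.0
```

```bash
python3 - <<'E'
from h import *
fr=grab()
def yel(im):
    im=im.astype(float); m=np.minimum(im[...,0],im[...,1]); return np.clip((m-im[...,2])/(.6*im.max(2)+1),0,1)
for n,r in (("side",(310,160,335,188)),("top",(316,175,342,204))):
    t=yel(fr[n]["img"][r[1]:r[3],r[0]:r[2]]); v,u=np.nonzero(t>.5); print(n,len(u),u.mean()+r[0],v.mean()+r[1])
uv={}
for n,(x,y),k in (("side",(318,127),6),("top",(331,178),7)):
    im=fr[n]["img"][y-k:y+k+1,x-k:x+k+1].max(2).astype(float)
    w=np.clip(45-im,0,None); g=np.mgrid[-k:k+1,-k:k+1]; uv[n]=np.array([x+(g[1]*w).sum()/w.sum(),y+(g[0]*w).sum()/w.sum()])
print("knob",uv,tri(fr,uv)); o=readout.observe();print(o["tcp_pos"])
# refine console pose incl z from the panel: dark/green edges
cv2.imwrite("pics/tog3.png",np.hstack([cv2.resize(fr[n]["img"][y0:y1,x0:x1,::-1],(390,390),interpolation=cv2.INTER_CUBIC) for n,(x0,y0,x1,y1) in (("side",(280,110,380,210)),("top",(285,140,365,220)))]))
E
```

```text
side 29 323.62068965517244 175.17241379310346
top 17 329.6470588235294 190.52941176470588
knob {'side': array([317.23326134, 127.21058315]), 'top': array([330.06153846, 178.78461538])} (array([ 588.50201239, -192.73556528,  277.31448169]), array([ 0.04722234,  0.00810999, -0.00147965, -0.05670503]))
[ 473.10864817 -222.57243552  253.95284492]
```

View pics/tog3.png

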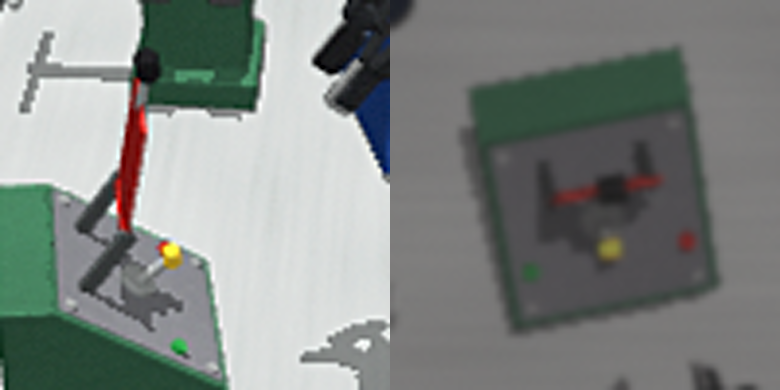

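The toggle reads only about 0.68 of 0.8 because the pinch friction resists it. I finish with closed fingers, pushing the tip from its up-slope side.

>>> jog_arm(
  dp=[
    [3.6,0.9,-2.2],
    [7.2,1.7,-4.5],
    [9.5,2.3,-7.8],
    [11.5,2.8,-10.8],
    [12.7,3.0,-12.6],
    [12.7,3.0,-12.6],
  ],
  dr=[
    [0,0,0],
    [0,0,0],
    [0,0,0],
    [0,0,0],
    [0,0,0],
    [0,0,0],
  ],
  grip=[0,0,0,0,0,0],
)

```text
clock: 14.3
tcp_pos: [598.2, -188.2, 119.7]
eef_rot: [-2.91, -0.332, -0.911]
wrist_force: [-0.5, 0.1, 0.5]
finger_gap: 0.1
finger_force: 0.0
```

>>> jog_arm(
  dp=[
    [-0.4,-0.1,-0.3],
    [-0.8,-0.2,-0.6],
    [-1.1,-0.26,-0.8],
    [-1.4,-0.33,-1.0],
    [-1.4,-0.33,-1.0],
  ],
  dr=[
    [0,0,0],
    [0,0,0],
    [0,0,0],
    [0,0,0],
    [0,0,0],
  ],
  grip=[0,0,0,0,0],
)

```text
clock: 14.92
tcp_pos: [591.0, -193.1, 118.3]
eef_rot: [-2.904, -0.341, -0.94]
wrist_force: [14.1, 5.6, 0.5]
finger_gap: -0.3
finger_force: 6.5
```

>>> jog_arm(
  dp=[
    [-0.4,-0.1,-0.3],
    [-0.4,-0.1,-0.3],
    [0.6,0.14,0.5],
    [-1.5,-0.4,4],
    [-4,-1,8],
    [-7,-1.7,12],
    [-10,-2.4,15],
    [-10,-2.4,15],
  ],
  dr=[
    [0,0,0],
    [0,0,0],
    [0,0,0],
    [0,0,0],
    [0,0,0],
    [0,0,0],
    [0,0,0],
    [0,0,0],
  ],
  grip=[0,0,0,0,0,0,30,60],
)

```text
clock: 15.92
tcp_pos: [484.9, -219.1, 266.1]
eef_rot: [-2.917, -0.331, -0.924]
wrist_force: [0.6, -0.2, 0.0]
finger_gap: 35.9
finger_force: 0.0
```

```bash
python3 - <<'E'
from h import *
fr=grab()
def yel(im):
    im=im.astype(float); m=np.minimum(im[...,0],im[...,1]); return np.clip((m-im[...,2])/(.6*im.max(2)+1),0,1)
for n,r in (("side",(310,160,335,188)),("top",(316,175,342,204))):
    t=yel(fr[n]["img"][r[1]:r[3],r[0]:r[2]]); v,u=np.nonzero(t>.5); print(n,len(u),u.mean()+r[0],v.mean()+r[1])
uv={}
for n,(x,y),k in (("side",(318,127),6),("top",(331,178),7)):
    im=fr[n]["img"][y-k:y+k+1,x-k:x+k+1].max(2).astype(float)
    w=np.clip(45-im,0,None); g=np.mgrid[-k:k+1,-k:k+1]; uv[n]=np.array([x+(g[1]*w).sum()/w.sum(),y+(g[0]*w).sum()/w.sum()])
print("knob",uv,tri(fr,uv)); o=readout.observe();print(o["tcp_pos"])
E
```

```text
side 30 324.8 176.13333333333333
top 17 329.88235294117646 191.58823529411765
knob {'side': array([317.1907387 , 127.09922822]), 'top': array([330.07804878, 178.7902439 ])} (array([ 588.53842434, -192.77579633,  277.60790627]), array([ 0.07510096,  0.01289803, -0.00235824, -0.09017883]))
[ 484.90116274 -217.3772747   262.67292942]
```

The toggle is now fully down: both views fit about -0.42, where the stop is -0.4. Next I return to vertical above the knob.

>>> jog_arm(
  dp=[
    [0,0,4],
    [0,0,7],
    [0,0,8],
    [3,0.7,8],
    [7,1.7,8],
    [10.3,2.5,7],
    [10.3,2.5,3],
    [10.3,2.5,0.2],
    [10.3,2.5,0.2],
  ],
  dr=[
    [-0.035,0.15,0],
    [-0.07,0.3,0],
    [-0.105,0.45,0],
    [-0.14,0.595,0],
    [-0.14,0.595,0],
    [-0.14,0.595,0],
    [-0.14,0.595,0],
    [-0.14,0.595,0],
    [-0.14,0.595,0],
  ],
  grip=[60,60,60,60,60,60,60,60,60],
)

```text
clock: 17.15
tcp_pos: [586.4, -190.3, 259.5]
eef_rot: [-3.116, -0.358, 0.014]
wrist_force: [0.4, 1.2, 0.5]
finger_gap: 50.9
finger_force: 0.0
```

>>> jog_arm(
  dp=[
    [0,0,0],
    [0,0,0],
    [0,0,0],
    [0,0,0],
  ],
  dr=[
    [0,0,0],
    [0,0,0],
    [0,0,0],
    [0,0,0],
  ],
  grip=[10,10,10,10],
)

```text
clock: 17.65
tcp_pos: [589.4, -191.9, 266.5]
eef_rot: [3.121, 0.357, 0.004]
wrist_force: [-0.0, 2.4, 4.7]
finger_gap: 16.8
finger_force: 60.0
```

```bash
python3 - <<'E'
from h import *
p=[603,-188.6,.231]
K0=world(p,knob(2))[0]
for a in np.arange(1.85,-.01,-.15): print(round(a,2),np.round((world(p,knob(a))[0]-K0)/10,1).tolist())
print(np.round((world(p,knob(0))[0]-K0)/10,1))
E
```

```text
1.85 [-1.7, -0.4, -0.4]
1.7 [-3.2, -0.8, -1.1]
1.55 [-4.7, -1.1, -2.1]
1.4 [-6.0, -1.4, -3.2]
1.25 [-7.1, -1.7, -4.6]
1.1 [-8.1, -1.9, -6.1]
0.95 [-8.8, -2.1, -7.7]
0.8 [-9.2, -2.2, -9.4]
0.65 [-9.4, -2.2, -11.1]
0.5 [-9.3, -2.2, -12.9]
0.35 [-9.0, -2.1, -14.7]
0.2 [-8.4, -2.0, -16.3]
0.05 [-7.6, -1.8, -17.9]
[ -7.3  -1.7 -18.4]
```

>>> jog_arm(
  dp=[
    [-1.7,-0.4,-0.4],
    [-3.2,-0.8,-1.1],
    [-4.7,-1.1,-2.1],
    [-6.0,-1.4,-3.2],
    [-7.1,-1.7,-4.6],
    [-8.1,-1.9,-6.1],
    [-8.8,-2.1,-7.7],
    [-9.2,-2.2,-9.4],
  ],
  dr=[
    [0,0,0],
    [0,0,0],
    [0,0,0],
    [0,0,0],
    [0,0,0],
    [0,0,0],
    [0,0,0],
    [0,0,0],
  ],
  grip=[10,10,10,10,10,10,10,10],
)

```text
clock: 18.65
tcp_pos: [493.8, -211.8, 171.1]
eef_rot: [-3.116, -0.356, 0.005]
wrist_force: [-7.0, 7.8, 7.8]
finger_gap: 16.8
finger_force: 73.8
```

>>> jog_arm(
  dp=[
    [-0.2,0,-1.7],
    [-0.1,0,-3.5],
    [0.2,0.1,-5.3],
    [0.8,0.2,-6.9],
    [1.6,0.4,-8.5],
    [1.9,0.5,-9.2],
    [1.9,0.5,-9.2],
  ],
  dr=[
    [0,0,0],
    [0,0,0],
    [0,0,0],
    [0,0,0],
    [0,0,0],
    [0,0,0],
    [0,0,0],
  ],
  grip=[10,10,10,10,10,10,10],
)

```text
clock: 19.52
tcp_pos: [513.4, -207.5, 77.6]
eef_rot: [-3.118, -0.356, 0.006]
wrist_force: [-4.3, 3.8, 1.7]
finger_gap: 16.8
finger_force: 78.4
```

>>> jog_arm(
  dp=[
    [0.2,0,-0.5],
    [0.2,0,-0.5],
    [0,0,0],
    [0,0,0],
    [0,0,0],
    [-2,-0.5,3],
    [-1,-0.2,8],
    [3.6,0.8,9],
    [3.6,0.8,7],
    [3.6,0.8,6],
  ],
  dr=[
    [0,0,0],
    [0,0,0],
    [0,0,0],
    [0,0,0],
    [0,0,0],
    [0,0,0],
    [0,0,0],
    [0,0,0],
    [0,0,0],
    [0,0,0],
  ],
  grip=[10,10,10,60,60,60,60,30,0,0],
)

```text
clock: 20.78
tcp_pos: [551.9, -201.2, 138.2]
eef_rot: [3.121, 0.357, -0.001]
wrist_force: [-0.5, 0.6, -0.2]
finger_gap: 0.4
finger_force: 0.0
```

>>> jog_arm(
  dp=[
    [0,0,-0.4],
    [0,0,-0.8],
    [0,0,-1.2],
    [0,0,-1.2],
  ],
  dr=[
    [0,0,0],
    [0,0,0],
    [0,0,0],
    [0,0,0],
  ],
  grip=[0,0,0,0],
)

```text
clock: 21.28
tcp_pos: [551.8, -201.2, 130.7]
eef_rot: [3.12, 0.357, 0.003]
wrist_force: [-6.5, 3.7, 17.5]
finger_gap: 0.0
finger_force: 8.9
```

>>> jog_arm(
  dp=[
    [0,0,5],
    [-1,6,11],
    [0,12,17],
    [1,17,17],
    [2.5,22,17],
    [4,27,17],
    [6,32,17],
    [8.7,37.6,17],
    [8.7,37.6,17],
    [8.7,37.6,17],
  ],
  dr=[
    [0,0,0],
    [0,0,0.15],
    [0,0,0.3],
    [0,0,0.45],
    [0,0,0.6],
    [0,0,0.75],
    [0,0,0.9],
    [0,0,1.05],
    [0,0,1.2],
    [0,0,1.35],
  ],
  grip=[0,20,70,70,70,70,70,70,70,70],
)

```text
clock: 22.52
tcp_pos: [638.8, 175.8, 296.3]
eef_rot: [2.207, 2.236, -0.001]
wrist_force: [-0.5, 0.1, 0.7]
finger_gap: 59.9
finger_force: 0.0
```

>>> jog_arm(
  dp=[
    [0,0,0],
    [0,0,0],
    [0,0,0],
    [0,0,0],
    [0,0,0],
    [0,0,0],
    [0,0,0],
    [0,0,0],
    [0,0,0],
  ],
  dr=[
    [0,0,0.17],
    [0,0,0.34],
    [0,0,0.51],
    [0,0,0.68],
    [0,0,0.85],
    [0,0,1.02],
    [0,0,1.19],
    [0,0,1.36],
    [0,0,1.4],
  ],
  grip=[70,70,70,70,70,70,70,70,70],
)

```text
clock: 23.65
tcp_pos: [638.7, 174.5, 296.8]
eef_rot: [0.255, 3.131, -0.0]
wrist_force: [0.8, -0.3, -0.0]
finger_gap: 59.6
finger_force: 0.0
```

```bash
python3 - <<'E'
from h import *
fr=grab(); old=np.load("/tmp/fr.npy",allow_pickle=True).item()
p=[603,-188.6,.231]
for F in (old,fr):
    b=[]
    for n,r in (("side",(300,140,350,190)),("top",(312,165,346,208))):
        t=redness(F[n]["img"][r[1]:r[3],r[0]:r[2]])>.5
        v,u=np.nonzero(t); b+=[len(u),round(u.mean()+r[0],2),round(v.mean()+r[1],2)]
    print("red",b)
rs={"side":(300,140,350,190)}
for F in (old,fr):
    q=minimize(lambda a:np.abs(sil(F["side"],[world(p,plate(a[0]))],rs["side"])-(redness(F["side"]["img"][140:190,300:350])>.5)).sum(),[.05],method="Nelder-Mead"); print("cover",q.x,q.fun)
o=readout.observe(); print(o["tcp_pos"],o["eef_rot"],np.round(o["qpos"],2))
cv2.imwrite("pics/nut.png",np.hstack([cv2.resize(fr[n]["img"][y0:y1,x0:x1,::-1],(390,390),interpolation=cv2.INTER_CUBIC) for n,(x0,y0,x1,y1) in (("side",(220,160,350,290)),("top",(180,125,360,305)))]))
E
```

```text
red [431, np.float64(323.72), np.float64(169.26), 572, np.float64(329.97), np.float64(189.96)]
red [430, np.float64(323.73), np.float64(169.25), 575, np.float64(329.95), np.float64(189.94)]
cover [0.05] 65.6392156862745
cover [0.05] 65.75294117647059
[638.6331889  174.60751897 296.79020596] [ 2.57848351e-01  3.13080504e+00 -3.19259368e-04] [ 0.17  0.32  0.17  1.42 -0.    0.33]
```

View pics/nut.png

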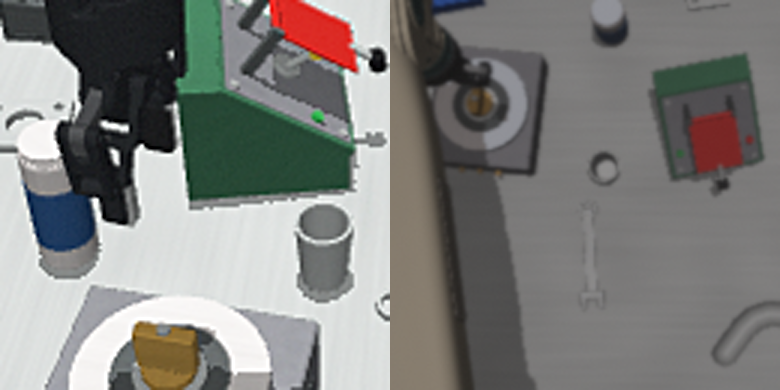

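The cover is back at its initial shut position: red centroids match to 0.03 px. The gripper is above the nut, clear of the can and cup, so I descend.

>>> jog_arm(
  dp=[
    [0,0,-5],
    [0,0,-10],
    [0,0,-14],
    [0,0,-16.5],
    [0,0,-17.3],
    [0,0,-17.3],
    [0,0,-17.3],
    [0,0,-17.3],
    [0,0,-17.3],
    [0,0,-17.3],
  ],
  dr=[
    [0,0,0],
    [0,0,0],
    [0,0,0],
    [0,0,0],
    [0,0,0],
    [0,0,0],
    [0,0,0],
    [0,0,0],
    [0,0,0],
    [0,0,0],
  ],
  grip=[70,60,60,60,60,60,5,5,5,5],
)

```text
clock: 25.0
tcp_pos: [639.8, 175.3, 125.6]
eef_rot: [0.256, 3.128, 0.002]
wrist_force: [-0.6, 0.4, 5.8]
finger_gap: 12.6
finger_force: 62.9
```

>>> jog_arm(
  dp=[
    [0,0,0],
    [0,0,0],
    [0,0,0],
    [0,0,0],
    [0,0,0],
    [0,0,0],
    [0,0,0],
    [0,0,0],
    [0,0,0],
    [0,0,0],
  ],
  dr=[
    [0,0,-0.1],
    [0,0,-0.2],
    [0,0,-0.3],
    [0,0,-0.4],
    [0,0,-0.5],
    [0,0,-0.6],
    [0,0,-0.7],
    [0,0,-0.8],
    [0,0,-0.9],
    [0,0,-1.0],
  ],
  grip=[5,5,5,5,5,5,5,5,5,5],
)

```text
clock: 26.25
tcp_pos: [639.1, 174.4, 125.6]
eef_rot: [1.729, 2.62, -0.0]
wrist_force: [-2.6, -2.7, 7.5]
finger_gap: 13.3
finger_force: 63.3
```

>>> jog_arm(
  dp=[
    [0,0,0],
    [0,0,0],
    [0,0,0],
    [0,0,0],
    [0,0,0],
    [0,0,0],
    [0,0,0],
    [0,0,0],
    [0,0,0],
    [0,0,0],
  ],
  dr=[
    [0,0,-0.1],
    [0,0,-0.2],
    [0,0,-0.3],
    [0,0,-0.4],
    [0,0,-0.5],
    [0,0,-0.6],
    [0,0,-0.7],
    [0,0,-0.8],
    [0,0,-0.8],
    [0,0,-0.8],
  ],
  grip=[5,5,5,5,5,5,5,5,5,5],
)

```text
clock: 27.5
tcp_pos: [638.2, 174.4, 125.6]
eef_rot: [2.613, 1.743, -0.001]
wrist_force: [-4.5, -2.0, 8.3]
finger_gap: 13.1
finger_force: 63.4
```

>>> jog_arm(
  dp=[
    [0,0,0],
    [0,0,0],
    [0,0,0],
    [0,0,3],
    [0,0,8],
    [0,0,14],
    [-6,0,17],
    [-12,-3,17],
    [-18,-5,17],
    [-18,-5,17],
  ],
  dr=[
    [0,0,0],
    [0,0,0],
    [0,0,0],
    [0,0,0],
    [0,0,0],
    [0,0,0],
    [0,0,0],
    [0,0,0],
    [0,0,0],
    [0,0,0],
  ],
  grip=[60,60,60,60,60,60,60,60,60,60],
)

```text
clock: 28.75
tcp_pos: [454.2, 124.1, 293.1]
eef_rot: [-2.612, -1.744, 0.004]
wrist_force: [1.3, -0.3, 0.4]
finger_gap: 51.1
finger_force: 0.0
```

```bash
python3 - <<'E'
from h import *
fr=grab(); old=np.load("/tmp/fr.npy",allow_pickle=True).item()
th=np.linspace(0,6.28,30)
disc=np.array([[21*np.cos(t),21*np.sin(t),z] for t in th for z in (104,116)])
ns=lambda p:[world(p,box(0,0,46,14,114,154)),world(p,disc)]
for F in (old,fr):
    t=(goldness(F["side"]["img"][258:298,255:297])>.3)*1.
    c=[(np.abs(sil(F["side"],ns([638.3,174.5,y]),(255,258,297,298))-t).sum(),round(y,2)) for y in np.arange(-2.4,.8,.1)]
    print(sorted(c)[:4])
crop=lambda F,r,s:cv2.resize(F["img"][r[1]:r[3],r[0]:r[2],::-1],s,interpolation=cv2.INTER_CUBIC)
cv2.imwrite("pics/end.png",np.hstack([crop(fr["side"],(200,140,440,400),(400,433)),crop(fr["top"],(180,90,400,330),(397,433))]))
o=readout.observe();print(o["tcp_pos"],o["clock"])
E
```

```text
[(np.float64(68.87058823529412), np.float64(-0.2)), (np.float64(70.14117647058823), np.float64(-0.3)), (np.float64(74.57254901960783), np.float64(-0.1)), (np.float64(78.29803921568627), np.float64(0.1))]
[(np.float64(68.51372549019607), np.float64(-1.9)), (np.float64(77.02745098039216), np.float64(-1.8)), (np.float64(77.8549019607843), np.float64(-2.0)), (np.float64(90.63529411764705), np.float64(-1.7))]
[457.91105695 124.75624712 294.02105705] 28.85
```

View pics/end.png

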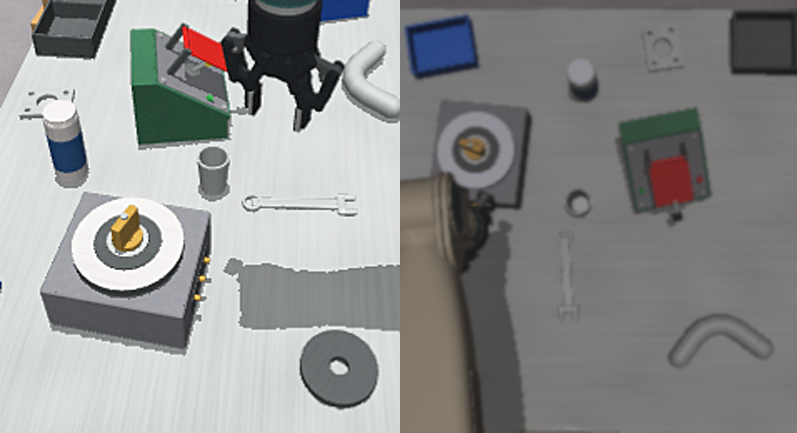

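The wing went from about -0.2 to -1.9 rad, roughly 97 degrees clockwise. The cover is shut, the bystanders are where they were, and the gripper is free.

```bash
python3 -c "
from cell import ticket
print(ticket.close_job())"
```

```text
the job is handed in; nothing more can be done
None
```

The job is handed in at about 29 s on the robot clock: cover opened to about 2.0 rad, toggle pushed fully down, cover shut again, then the brass nut turned about 97° clockwise, with the bystander objects seen unmoved in the last pictures.

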